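# Lock a jar of glass chips into the bench shaker and hold it

### The job

In this mosaic studio, take the jar with the blue lid, set its lugged foot into the mouth of the bench shaker, push it fully down against the spring and, keeping it down, twist it clockwise (seen from above) a quarter turn until it stops. The shaker runs only while the jar is held, so finish with the gripper still holding the jar pushed fully down and turned home, and leave the other jar, the plaque, the nippers and the flask where they are.

Things in the scene. Friction and masses are not known exactly. Their poses are not given: they have to be found in the camera images.
- jar_blue: Clear jar of blue-green chips, blue lid, standing loose, 117 mm high, 0.15-0.31 kg. Origin: centre of underside, z up. Blue foot: diameter 40 mm, 21 mm high, chamfered. Two yellow lugs on the foot along +x and -x: 8 mm wide, 6 mm high from the underside up, tips 27 mm from the axis. Body diameter 60 mm to height 75; lid diameter 62 to height 87; wing above. Same after half a turn.
- jar_blue_grip (a point): Middle of the blue jar's grip wing, on the jar's axis, 108 mm above its underside; axes as the jar's. The wing stands on the lid from 87 to 117 mm height, 44 mm long along x (in line with the lugs), 14 mm thick along y, yellow stripe on top. Pinch it across its thickness from above.
- jar_orange: A like jar with orange lid and foot and red-yellow chips, same sizes; leave alone. It and the blue jar may have changed places.
- shaker: Bench shaker: fixed blue box with white top, 160 mm along x, 144 mm along y, top face 46 mm above its underside, the bayonet mouth in the middle of the top. Origin: centre of underside. Under the mouth lies a sprung dark disc, its face 8 mm below the top face at rest, on which the jar's foot stands.
- mouth (a point): Centre of the mouth, level with the top face; axes as the shaker's. Round hole, diameter 44 mm, with two slots along +x and -x, 13 mm wide, reaching 29.5 mm from the axis, marked by yellow bars outside them. Lugs go in the slots (jar x along point x, either way round). The rim is 8 mm thick: the lugs come under it, free to turn, once the disc is down 6 mm.
- carrier (a joint): How far the sprung disc is pushed down: 0 at rest, 0.009 m at its stop (jar's underside then 17 mm below the top face); takes about 6 N to start and 11.5 N at the stop (the jar's own weight does not move it). Let go after the twist, the spring lifts the jar to about 0.006.
- drive (a joint): Turn of the disc, clockwise seen from above: 0 at rest, 1.5 rad at its stop. The jar's lugs push two orange dogs on it after up to 0.15 rad of play; a torsion spring turns it back with 0.12 N m at 0 to 0.24 N m at 1.5 rad.
- plaque: Finished mosaic plaque, 150 x 150 x 15 mm, lying flat; origin at the centre of its underside. Leave alone.
- nippers: Tile nippers with black and orange handles, about 190 mm long (along x, jaws at +x), 80 mm wide, lying flat; origin at table level near the middle. Leave alone.
- flask: Pale green drinking flask, 68 mm in diameter, 190 mm high, standing; origin at the centre of its underside. Leave alone.
There are look-alikes about, which are no part of the job. There is more than one size of the shaker; the job needs the smaller. There is more than one size of the jar_blue; the job needs the smaller.

How it is judged:
On the way, in this order (a step that is already met when the one before it is completed fails the run):
1. the blue-lidded jar is lifted at least 30 mm off the table in the gripper (height (world z) of jar_blue above 0.03 m and contact force between the fingers and jar_blue above 1 N), for 0.2 s.
2. the jar's foot is in the mouth and pushes the disc down by more than 6.5 mm (value of joint carrier above 0.0065 m and horizontal distance between jar_blue and mouth below 0.005 m and z of jar_blue in the frame of mouth below -0.013 m), for 0.1 s.
At the end, for the whole second after the job is handed in: Blue jar in the mouth (axis within 5 mm, tilt under 0.1 rad, underside over 14.5 mm below the top face), disc pushed over 7.2 mm and turned over 1.2 rad, jar at rest, fingers gripping it with over 2 N; the other jar, plaque, nippers and flask within 20 mm of their starts, upright (value of joint carrier above 0.0072 m and value of joint drive above 1.2 rad and horizontal distance between jar_blue and mouth below 0.005 m and z of jar_blue in the frame of mouth below -0.0145 m and angle between jar_blue's own z axis and vertical below 0.1 rad and contact force between the fingers and jar_blue above 2 N and linear speed of jar_blue below 0.02 m/s and distance of each of jar_orange, plaque, nippers, flask from where it was at the start of the episode below 0.02 m and angle between each of jar_orange, flask's own z axis and vertical below 0.2 rad); the arm keeps its last pose, push and grip.
It fails at once if disturbing the jar with the orange lid (moved more than 20 mm) (distance of jar_orange from where it was at the start of the episode above 0.02 m).
It fails at once if disturbing the mosaic plaque (moved more than 20 mm) (distance of plaque from where it was at the start of the episode above 0.02 m).
It fails at once if disturbing the tile nippers (moved more than 20 mm) (distance of nippers from where it was at the start of the episode above 0.02 m).
It fails at once if disturbing the green flask (moved more than 20 mm) (distance of flask from where it was at the start of the episode above 0.02 m).
It also fails if it takes over 48 s, if anything falls off the work surface, if the arm or the gripper's body presses on something with over 40 N, if the wrist force passes 120 N, or if a joint passes its speed limit or range.

### The arm

A 7-joint arm with a two-finger parallel gripper is mounted at the origin on the work surface. World frame = base frame: x ahead of the robot, y to its left, z up, the work surface at z = 0. Lengths are in m, angles in rad, forces in N, time in s.
With the tool pointing down it reaches from about 0.4 to 0.85 m from the base axis. Payload 10.4 kg.
Tool frame: the origin (TCP) lies at the very end of the fingers, on their centre line; the grasp point (between the pads) lies 19 mm behind it; z points along the fingers, y is the line along which they close (so a half turn about z gives the same grasp; the last joint's range is limited). The gripper opens to 87 mm and grips with 3 to 60 N. Pads are 19 mm wide; open, the fingers measure 117 mm over their backs; the gripper's body (75 mm by 190 mm) begins 51 mm behind the grasp point.
Start: joints at [1.163, 0.332, -0.065, 1.46, 0.022, 1.35, -0.088], TCP at [0.235, -0.579, 0.223] pointing down, gripper open.
Joint ranges: [-2.6, 2.6], [-0.5, 2.12], [-1.47, 1.34], [0.16, 2.42], [-1.27, 4.41], [0.06, 2.06], [-2.6, 2.6]. Speed limits (rad/s): [2.22, 2.22, 2.79, 2.79, 3.14, 3.14, 3.14].

### API

Orientations are given as a unit quaternion [x, y, z, w].
In Python, from bench import r gives the robot as it stands.
- The arm moves only by the shell command python3 -m jog 'ROWS' [FORCE]. ROWS is a JSON object with one list for each field, all of the same length, 1 to 12, a row being the entries at one place: x, y, z (the shift in normalised numbers (1 is 0.8 m)), turn (a turn about the tool's z in shares of pi rad (1.0 is pi rad)), aperture (the finger opening in m); each row is the pose to reach, as a shift and turn from the pose commanded when the command began, along the tool's axes at that moment; what a row does not reach only later rows make up. A row lasts 1/10 s, in which the tool goes at most 0.05 m and 0.15 rad, less where a joint would pass 70% of its speed; a pose out of reach is approached as far as the arm can. The fingers move at their own pace and stop on an object; FORCE is the grip in N (left out, the last holds). Time passes only in rows, so rows that do not move let the fingers close. It prints the time, the measured TCP pose, the force, the opening and the grip force at its end. Shift and turn numbers lie between -1 and 1, and a call with a number outside is refused. Input that does not fit is refused with a message, and nothing moves.
- r.read_state(): the state, without advancing time (a new reading comes with each control period).
- r.camera(name): name is "side" or "top" or "wrist"; returns a dict with "img" (384x512x3 uint8, red, green, blue), "fx", "fy", "cx", "cy" (pixels), "k1" (the pictures are not rectified: a ray, as slopes to the right and down, at radius r is drawn at 1 + k1 r^2 times it, then the intrinsics apply), "pose" (4x4, takes a point from camera to world coordinates). Camera axes: x right, y down, z forward; pixel columns grow to the right and rows downward; lengths in m; the calibration is good to about 2 mm. A picture is of the moment at which its call begins. There is no depth.
- r.close_job(): hands the job in; it is judged then, once.
Trained networks look in the newest picture that a camera, given by its name, has taken for a name from the list of things; names that differ only in an ending like _2 or _b are one class to them, and where a whole thing is asked for, a point or a joint stands for the part that bears it (a point fixed in the world has none). Each returns a list of dicts, best first, with "p" (0 to 1); they miss things now and then, are a little off and sometimes report something else, mostly with a low value. They report only what shows in the picture. A call takes as long as a camera call. They do not tell look-alikes from the thing itself.
- r.recognise(camera, label): "position" ([column, row] as shares, 0 to 1, of the picture: columns of its width, rows of its height, amid what is visible of it).
- r.regions_of(camera, label): "pixels" (384x512 bool, what is visible of it) and "position" ([column, row] as shares, 0 to 1, of the picture: columns of its width, rows of its height, amid what is visible of it).
The state is a dict: "time": time; "joint_positions": joint angles; "joint_vel": joint speeds; "joint_torque": joint torques, N m; "ee_pos": TCP position; "eef_rot": TCP orientation; "ft_force": force on the tool from outside, world axes, zero at the start; "torque": the same for the moment, N m; "width": finger opening in m; "grip_force": force on a finger pad.
Only numpy, scipy, OpenCV 4.12 (cv2) and the standard library are available. Lean on these libraries where they do the work, as an engineer would, in place of code of your own. Each camera call takes 0.05 s, during which the arm holds its last target. There are 200 camera calls.

## Working session

There is one attempt and no reset: what is moved stays moved. The work goes in short steps, Python scripts to look and compute and a shell command to move; the robot and the scene stay as the last step left them, time stands still between calls to the robot, and variables do not carry over. Pictures are saved under pics/ and viewed, at most 10 in all, crops included, and the job is handed in when it is done.

```bash
ls; mkdir -p pics; python3 - <<'E'
from bench import r
import cv2,numpy as np
s=r.read_state();print({k:np.round(v,3).tolist() for k,v in s.items()})
ims=[]
for n in("side","top"):
    c=r.camera(n);im=cv2.cvtColor(c["img"],cv2.COLOR_RGB2BGR);cv2.imwrite(f"pics/{n}0.png",im)
    print(n,c["fx"],c["fy"],c["cx"],c["cy"],c["k1"],np.round(c["pose"],3).tolist())
    for l in["jar_blue","jar_orange","shaker","plaque","nippers","flask"]:
        print(l,[(np.round(np.array(d["position"])*[512,384],1).tolist(),round(d["p"],2)) for d in r.recognise(n,l)])
E
```

```text
pics
{'time': 0.0, 'joint_positions': [1.163, 0.333, -0.065, 1.461, 0.022, 1.35, -0.089], 'joint_vel': [0.0, -0.0, -0.0, 0.0, 0.0, -0.001, -0.001], 'joint_torque': [-0.0, -62.326, 0.024, -38.99, -0.061, 0.04, 0.0], 'ee_pos': [0.234, -0.579, 0.222], 'eef_rot': [0.982, 0.191, -0.0, -0.001], 'ft_force': [0.492, 0.897, -1.119], 'torque': [0.04, -0.014, -0.065], 'grip_force': 0.0, 'width': 0.087}
side 451.00078695977425 451.00078695977425 254.3415697634018 193.90870752470897 -0.07724518637793776 [[-0.995, -0.055, 0.083, 0.385], [-0.099, 0.601, -0.793, 1.305], [-0.006, -0.797, -0.604, 0.979], [0.0, 0.0, 0.0, 1.0]]
jar_blue [([248.2, 235.4], 0.98), ([201.6, 243.3], 0.69)]
jar_orange [([257.8, 206.1], 0.62)]
shaker [([325.8, 146.4], 0.84), ([248.2, 154.3], 0.73)]
plaque [([188.4, 202.7], 0.92), ([247.8, 237.1], 0.2)]
nippers [([286.3, 303.2], 0.77)]
flask [([209.0, 128.6], 0.74)]
top 365.9459606450178 365.9459606450178 255.08141350879436 186.8479027734115 0.03287243411339389 [[0.057, -0.977, 0.206, 0.272], [-0.998, -0.057, 0.005, 0.119], [0.007, -0.206, -0.979, 1.222], [0.0, 0.0, 0.0, 1.0]]
jar_blue [([177.1, 143.7], 0.77), ([199.2, 179.9], 0.69)]
jar_orange []
shaker [([354.1, 182.0], 0.93), ([383.1, 274.5], 0.62)]
plaque [([263.2, 131.5], 0.92)]
nippers [([136.7, 221.4], 0.79)]
flask [([386.7, 129.6], 0.64), ([198.0, 181.9], 0.54)]
```

View pics/top0.png

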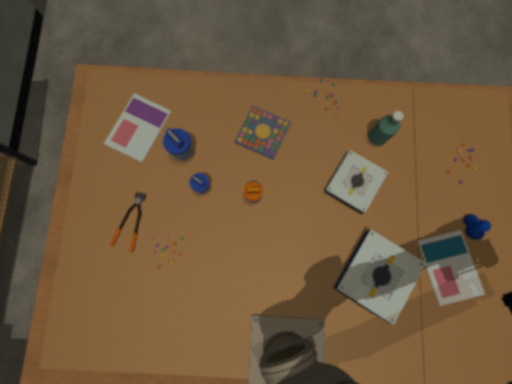

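View pics/side0.png

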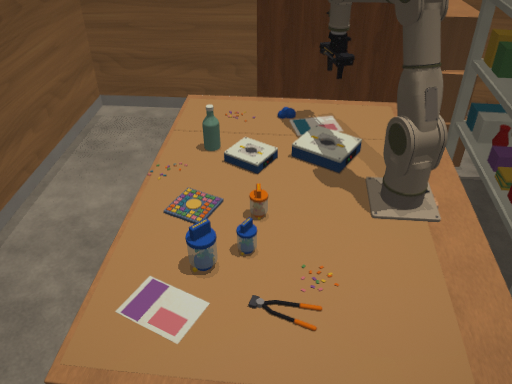

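The top view shows the small blue jar at (200,182), the orange jar at (253,191) and the small shaker at (357,181). The larger jar and shaker are at (178,143) and (381,276). The side view agrees, with the small jar at (247,237) and the small shaker at (251,154).

```bash
cat > h.py <<'E'
from bench import r
import cv2,numpy as np
from scipy.spatial.transform import Rotation as R
def K(c): return np.array([[c["fx"],0,c["cx"]],[0,c["fy"],c["cy"]],[0,0,1]])
def rays(c,px):
    u=cv2.undistortPoints(np.array(px,float).reshape(-1,1,2),K(c),np.array([c["k1"],0,0,0.]))[:,0]
    return np.c_[u,np.ones(len(u))]@c["pose"][:3,:3].T
def atz(c,px,z):
    d=rays(c,px);o=c["pose"][:3,3];return o+d*((z-o[2])/d[:,2])[:,None]
def proj(c,P):
    T=np.linalg.inv(c["pose"]);return cv2.projectPoints(np.array(P,float).reshape(-1,3),cv2.Rodrigues(T[:3,:3])[0],T[:3,3],K(c),np.array([c["k1"],0,0,0.]))[0][:,0]
def snap(n,name):
    c=r.camera(n);cv2.imwrite(f"pics/{name}.png",cv2.cvtColor(c["img"],cv2.COLOR_RGB2BGR));return c
def tool(d):  # world vector -> tool axes
    return R.from_quat(r.read_state()["eef_rot"]).inv().apply(d)
E
python3 - <<'E'
from h import *
c=r.camera("top")
for n,p,z in[("jar",(200,182),.09),("orange",(253,191),.09),("shaker",(357,181),.046),("flask",(392,122),.18),("bigjar",(178,143),.1),("bigsh",(381,276),.05)]:
    print(n,atz(c,[p],z).round(3))
w=r.camera("wrist");s=r.read_state()
M=R.from_quat(s["eef_rot"]).as_matrix()
print(M.round(3)); print("cam in tool",(M.T@(w["pose"][:3,3]-s["ee_pos"])).round(3),(M.T@w["pose"][:3,:3]).round(3),w["fx"])
E
```

```text
jar [[0.516 0.299 0.09 ]]
orange [[0.496 0.13  0.09 ]]
shaker [[ 0.559 -0.209  0.046]]
flask [[ 0.715 -0.277  0.18 ]]
bigjar [[0.637 0.379 0.1  ]]
bigsh [[ 0.259 -0.282  0.05 ]]
[[ 0.927  0.375  0.   ]
 [ 0.375 -0.927 -0.   ]
 [ 0.     0.    -1.   ]]
cam in tool [ 0.066  0.001 -0.162] [[ 0.    -0.97  -0.242]
 [ 1.     0.    -0.   ]
 [ 0.    -0.242  0.97 ]] 270.3401320152702
```

Units first: shifts go in shares of 0.8 m and turns go in shares of pi rad. So 0.44 m / 0.8 = 0.55, -0.03 m / 0.8 = -0.0375.

```bash
python3 -m jog '{"x": [0.55,0.55,0.55,0.55,0.55,0.55,0.55,0.55,0.55,0.55,0.55,0.55],"y": [-0.275,-0.275,-0.275,-0.275,-0.275,-0.275,-0.275,-0.275,-0.275,-0.275,-0.275,-0.275],"z": [-0.0375,-0.0375,-0.0375,-0.0375,-0.0375,-0.0375,-0.0375,-0.0375,-0.0375,-0.0375,-0.0375,-0.0375],"turn": [0,0,0,0,0,0,0,0,0,0,0,0],"aperture": [0.087,0.087,0.087,0.087,0.087,0.087,0.087,0.087,0.087,0.087,0.087,0.087]}'; python3 - <<'E'
from h import *
s=r.read_state();print(s["ee_pos"],s["eef_rot"],s["joint_positions"])
c=snap("wrist","w1")
print(proj(c,[[.559,-.209,.046]]))
E
```

```text
time: 2.0
ee_pos: [0.5604, -0.2092, 0.2524]
eef_rot: [0.981, 0.192, -0.0, -0.0]
ft_force: [0.4, -0.2, 0.5]
width: 0.0873
grip_force: 0.0
[ 0.5603725  -0.2092057   0.25239698] [ 9.81328917e-01  1.92337065e-01 -6.42417184e-05 -7.16874543e-05] [ 0.58059649  0.28334205 -0.37020173  1.47527841  0.10270168  1.40230322
 -0.97709622]
[[251.20411311 174.76111806]]
```

View pics/w1.png

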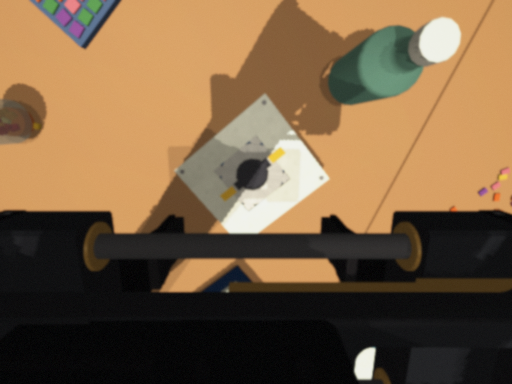

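The wrist view shows the small shaker with its dark mouth at (252,175). The yellow bars are at (277,157) and (228,192), and the flask is well clear. I'll measure the bars precisely.

```bash
cat > m.py <<'E'
from h import *
def mouth(c,guess):
    hsv=cv2.cvtColor(c["img"],cv2.COLOR_RGB2HSV)
    m=cv2.inRange(hsv,(18,110,60),(32,255,255))
    n,l,st,ce=cv2.connectedComponentsWithStats(m)
    P=[]
    for i in range(1,n):
        q=atz(c,[ce[i]],.046)[0]
        if st[i,4]>15 and .02<np.linalg.norm(q[:2]-guess)<.07: P.append(q);print(st[i,4],ce[i].round(1),q.round(4))
    if len(P)==2:
        d=P[1]-P[0];print("centre",((P[0]+P[1])/2).round(4),"yaw",np.arctan2(d[1],d[0]).round(4),"len",np.linalg.norm(d).round(4))
    v=cv2.inRange(hsv,(0,0,0),(180,255,45));n,l,st,ce=cv2.connectedComponentsWithStats(v)
    for i in range(1,n):
        q=atz(c,[ce[i]],.046)[0]
        if st[i,4]>100 and np.linalg.norm(q[:2]-guess)<.02: print("dark",st[i],ce[i].round(1),q.round(4))
E
python3 - <<'E'
from m import *
mouth(r.camera("wrist"),np.array([.56,-.21]))
t=r.camera("top");mouth(t,np.array([.56,-.21]))
E
```

```text
120 [274.7 153.6] [ 0.5971 -0.2292  0.046 ]
120 [227.  192.4] [ 0.5221 -0.1886  0.046 ]
centre [ 0.5596 -0.2089  0.046 ] yaw 2.6451 len 0.0853
dark [235 159  27  28 445] [246.2 171. ] [ 0.5604 -0.2023  0.046 ]
20 [350.9 191. ] [ 0.5239 -0.1894  0.046 ]
```

In the tool's units: -0.487 m / 0.8 = -0.6088, 0.15 m / 0.8 = 0.1875.

```bash
python3 -m jog '{"x": [0.1875,0.1875,0.1875,0.1875,0.1875,0.1875,0.1875,0.1875,0.1875,0.1875,0.1875,0.1875],"y": [-0.6088,-0.6088,-0.6088,-0.6088,-0.6088,-0.6088,-0.6088,-0.6088,-0.6088,-0.6088,-0.6088,-0.6088],"z": [0,0,0,0,0,0,0,0,0,0,0,0],"turn": [0,0,0,0,0,0,0,0,0,0,0,0],"aperture": [0.087,0.087,0.087,0.087,0.087,0.087,0.087,0.087,0.087,0.087,0.087,0.087]}'; python3 - <<'E'
from h import *
s=r.read_state();print(s["ee_pos"],s["eef_rot"],s["joint_positions"])
c=snap("wrist","w2")
print(proj(c,[[.516,.299,.117]]))
for d in r.regions_of("wrist","jar_blue"): print(d["p"],np.array(d["position"])*[512,384],d["pixels"].sum())
E
```

```text
time: 3.35
ee_pos: [0.5156, 0.2985, 0.2523]
eef_rot: [0.981, 0.192, -0.0, -0.0]
ft_force: [0.4, -0.7, 0.5]
width: 0.087
grip_force: 0.0
[0.51558252 0.29854362 0.25232589] [ 9.81350693e-01  1.92225764e-01 -1.98266066e-04 -1.81735931e-04] [-0.05743585  0.32760119 -0.68556248  1.46832175  0.20704057  1.4194524
 -1.93200236]
[[251.401785   184.56143591]]
0.77 [251.904  173.6832] 2026
0.75 [219.1872  43.8912] 6919
```

View pics/w2.png

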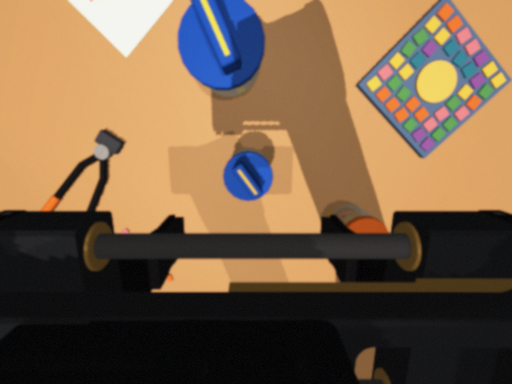

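The wrist view shows the small blue jar at (249,175). Its yellow wing stripe runs from (236,163) to (258,193), and the orange jar is at (365,222).

```bash
cat > j.py <<'E'
from h import *
def jar(c,guess,z=.117):
    hsv=cv2.cvtColor(c["img"],cv2.COLOR_RGB2HSV)
    m=cv2.inRange(hsv,(16,60,60),(35,255,255));n,l,st,ce=cv2.connectedComponentsWithStats(m)
    for i in range(1,n):
        q=atz(c,[ce[i]],z)[0]
        if 15<st[i,4]<900 and np.linalg.norm(q[:2]-guess)<.03:
            ys,xs=np.where(l==i);Q=atz(c,np.c_[xs,ys],z)[:,:2]
            (cx,cy),wh,a=cv2.minAreaRect((Q*1000).astype(np.float32))
            w,v=np.linalg.eigh(np.cov(Q.T));d=v[:,1]
            print("stripe",st[i,4],Q.mean(0).round(4),(cx,cy),wh,"yaw",np.arctan2(d[1],d[0]).round(3))
    m=cv2.inRange(hsv,(105,120,30),(125,255,255));n,l,st,ce=cv2.connectedComponentsWithStats(m)
    for i in range(1,n):
        q=atz(c,[ce[i]],.09)[0]
        if st[i,4]>100 and np.linalg.norm(q[:2]-guess)<.05: print("blue",st[i],q.round(4))
E
python3 - <<'E'
from j import *
jar(r.camera("wrist"),np.array([.516,.299]))
E
```

```text
stripe 86 [0.517  0.3053] (517.012451171875, 305.22869873046875) (32.42836380004883, 3.3308353424072266) yaw 1.025
stripe 48 [0.49   0.2987] (490.1374816894531, 298.72454833984375) (6.1100687980651855, 17.122880935668945) yaw 1.674
blue [ 221  152   48   48 1634] [0.52   0.3059 0.09  ]
```

In the tool's units: -0.006 m / 0.8 = -0.0075, 0.004 m / 0.8 = 0.005, 1.7 rad / 3.1416 = 0.5411.

```bash
python3 -m jog '{"x": [0.005,0.005,0.005,0.005,0.005,0.005,0.005,0.005,0.005,0.005,0.005,0.005],"y": [-0.0075,-0.0075,-0.0075,-0.0075,-0.0075,-0.0075,-0.0075,-0.0075,-0.0075,-0.0075,-0.0075,-0.0075],"z": [0,0,0,0,0,0,0,0,0,0,0,0],"turn": [0.5411,0.5411,0.5411,0.5411,0.5411,0.5411,0.5411,0.5411,0.5411,0.5411,0.5411,0.5411],"aperture": [0.06,0.06,0.06,0.06,0.06,0.06,0.06,0.06,0.06,0.06,0.06,0.06]}';
python3 -m jog '{"x": [0,0,0,0,0,0,0],"y": [0,0,0,0,0,0,0],"z": [0.075,0.075,0.075,0.075,0.075,0.075,0.075],"turn": [0.2559,0.2559,0.2559,0.2559,0.2559,0.2559,0.2559],"aperture": [0.06,0.06,0.06,0.06,0.06,0.06,0.06]}'
python3 - <<'E'
from j import *
s=r.read_state();print(s["ee_pos"],s["eef_rot"],s["joint_positions"],R.from_quat(s["eef_rot"]).as_matrix()[:,0])
c=snap("wrist","w3");jar(c,np.array([.517,.305]))
E
```

```text
time: 4.7
ee_pos: [0.5182, 0.2969, 0.2394]
eef_rot: [0.937, -0.347, -0.029, 0.026]
ft_force: [0.6, 0.9, -2.6]
width: 0.0599
grip_force: 0.0
time: 5.4
ee_pos: [0.5519, 0.2163, 0.1072]
eef_rot: [0.8, -0.596, -0.071, -0.003]
ft_force: [-0.1, -0.7, -0.6]
width: 0.06
grip_force: 0.0
[0.55189409 0.21633296 0.10721251] [ 0.79985108 -0.59598585 -0.07094193 -0.00252221] [-1.24960463  0.85484232  1.33930592  1.66383051 -0.91623923  1.46439623
 -2.60226442] [ 0.27953622 -0.95304199 -0.11649237]
```

View pics/w3.png

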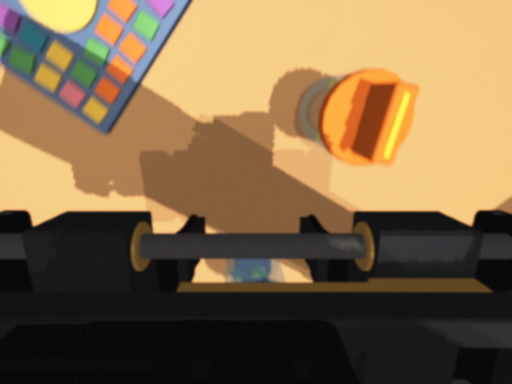

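The positive turn ran joint 7 into its limit, because its sign is the opposite of what I assumed. I'll back out upward and unwind with a negative turn.

In the tool's units: -0.06 m / 0.8 = -0.075, -0.8 rad / 3.1416 = -0.2546.

```bash
python3 -m jog '{"x": [0,0,0,0,0,0],"y": [0,0,0,0,0,0],"z": [-0.075,-0.075,-0.075,-0.075,-0.075,-0.075],"turn": [-0.2546,-0.2546,-0.2546,-0.2546,-0.2546,-0.2546],"aperture": [0.06,0.06,0.06,0.06,0.06,0.06]}'
python3 - <<'E'
from j import *
s=r.read_state();print(s["joint_positions"].round(3),R.from_quat(s["eef_rot"]).as_matrix().round(3))
E
```

```text
time: 6.05
ee_pos: [0.5578, 0.2136, 0.1674]
eef_rot: [0.97, -0.232, -0.064, -0.03]
ft_force: [-0.3, 0.2, -0.5]
width: 0.0602
grip_force: 0.0
[-1.198  0.66   1.215  1.586 -0.709  1.464 -1.93 ] [[ 0.884 -0.454 -0.111]
 [-0.446 -0.891  0.088]
 [-0.139 -0.028 -0.99 ]]
```

The tool is left tilted by about 0.14 rad, since each command starts from the pose actually reached. I'll carry it high to azimuth -38° and overreach outward there, so the arm's reach limit tilts it back upright.

In the tool's units: 0.56 m / 0.8 = 0.7, 0.34 m / 0.8 = 0.425.

```bash
python3 -m jog '{"x": [0,0.025,0.425,0.425,0.425,0.425,0.425,0.425,0.425,0.425,0.425,0.425],"y": [0,0.0375,0.7,0.7,0.7,0.7,0.7,0.7,0.7,0.7,0.7,0.7],"z": [-0.0625,-0.125,-0.25,-0.25,-0.25,-0.25,-0.25,-0.25,-0.25,-0.25,-0.25,-0.25],"turn": [0,0,0,0,0,0,0,0,0,0,0,0],"aperture": [0.06,0.06,0.06,0.06,0.06,0.06,0.06,0.06,0.06,0.06,0.06,0.06]}'
cat > st.py <<'E'
from h import *
s=r.read_state();print(s["joint_positions"].round(3),s["ee_pos"].round(4));M=R.from_quat(s["eef_rot"]).as_matrix();print(M.round(3),"yaw",np.arctan2(M[1,0],M[0,0]).round(3))
E
python3 st.py
```

```text
time: 7.25
ee_pos: [0.6117, -0.3219, 0.2928]
eef_rot: [0.97, -0.234, -0.064, -0.029]
ft_force: [1.3, 0.7, 1.0]
width: 0.0601
grip_force: 0.0
[-0.074  0.784  1.088  1.005 -0.663  1.815 -1.265] [ 0.6117 -0.3219  0.2928]
[[ 0.882 -0.458 -0.111]
 [-0.451 -0.888  0.087]
 [-0.139 -0.026 -0.99 ]] yaw -0.473
```

In the tool's units: 0.31 m / 0.8 = 0.3875, 0.175 m / 0.8 = 0.2188.

```bash
python3 -m jog '{"x": [0.3875,0.3875,0.3875,0.3875,0.3875,0.3875,0.3875],"y": [0.2188,0.2188,0.2188,0.2188,0.2188,0.2188,0.2188],"z": [-0.0625,-0.0625,-0.0625,-0.0625,-0.0625,-0.0625,-0.0625],"turn": [0,0,0,0,0,0,0],"aperture": [0.06,0.06,0.06,0.06,0.06,0.06,0.06]}';python3 st.py
```

```text
time: 7.95
ee_pos: [0.665, -0.4757, 0.2741]
eef_rot: [0.969, -0.238, -0.061, -0.025]
ft_force: [-0.0, -1.6, -0.2]
width: 0.0598
grip_force: 0.0
[ 0.5    1.173  1.333  0.163 -1.266  2.058 -1.381] [ 0.665  -0.4757  0.2741]
[[ 0.879 -0.464 -0.107]
 [-0.458 -0.886  0.078]
 [-0.131 -0.02  -0.991]] yaw -0.48
```

```bash
cat > fk.py <<'E'
import numpy as np
from scipy.spatial.transform import Rotation as R
from scipy.optimize import least_squares
L0=[.33,.4,.0,.4,.0,.3,.0,0,0,0,0,0,0,0]
def rot(a,ax): return R.from_rotvec(a*np.array(ax,float)).as_matrix()
# params: d1,up,elbow off,fore,elbow back off,wrist len,wrist off, 7 joint offsets
def fk(q,p):
    q=np.array(q)+p[7:]
    Z=[0,0,-1.];Y=[0,1.,0]
    M=rot(q[0],Z);t=np.array([0,0,p[0]])
    M=M@rot(q[1],Y);M=M@rot(q[2],Z);t=t+M@[p[2],0,p[1]]
    M=M@rot(q[3],Y);t=t+M@[p[4],0,p[3]]
    M=M@rot(q[4],Z);M=M@rot(q[5],Y);M=M@rot(q[6],Z);t=t+M@[0,0,p[5]]+M@rot(-q[6],Z)@[p[6],0,0]
    return t,M
D=[([0.58059649,0.28334205,-0.37020173,1.47527841,0.10270168,1.40230322,-0.97709622],[0.5603725,-0.2092057,0.25239698],[.981328917,.192337065,-6.42e-5,-7.17e-5]),
([-0.05743585,0.32760119,-0.68556248,1.46832175,0.20704057,1.4194524,-1.93200236],[0.51558252,0.29854362,0.25232589],[.981350693,.192225764,-1.98e-4,-1.82e-4]),
([-1.24960463,0.85484232,1.33930592,1.66383051,-0.91623923,1.46439623,-2.60226442],[0.55189409,0.21633296,0.10721251],[0.79985108,-0.59598585,-0.07094193,-0.00252221]),
([1.163,.333,-.065,1.461,.022,1.35,-.089],[.2345,-.579,.222],[.982,.191,0,-.0007]),
([-1.198,.66,1.215,1.586,-.709,1.464,-1.93],[.5578,.2136,.1674],[.970,-.232,-.064,-.030]),
([-.074,.784,1.088,1.005,-.663,1.815,-1.265],[.6117,-.3219,.2928],[.970,-.234,-.064,-.029]),
([.5,1.173,1.333,.163,-1.266,2.058,-1.381],[.665,-.4757,.2741],[.969,-.238,-.061,-.025])]
def res(p,full=False):
    o=[]
    for q,t,Q in D:
        T,M=fk(q,p); o+=[*(T-t),*(.3*(R.from_matrix(M).inv()*R.from_quat(np.array(Q)/np.linalg.norm(Q))).as_rotvec())]
    return np.array(o)
def fit():
    return min((least_squares(lambda p:np.r_[res(p),1e-4*np.array(p[7:])],np.array(L0)+[0]*13+[k]) for k in(0,np.pi,1.57,-1.57)),key=lambda s:s.cost)
if __name__=="__main__":
    s=fit();print(s.cost,s.x.round(4));print(np.abs(res(s.x)).reshape(-1,6).max(1));np.save("p.npy",s.x)
E
python3 fk.py
```

```text
Traceback (most recent call last):
  File "fk.py", line 30, in <module>
    s=fit();print(s.cost,s.x.round(4));print(np.abs(res(s.x)).reshape(-1,6).max(1));np.save("p.npy",s.x)
  File "fk.py", line 28, in fit
    return min((least_squares(lambda p:np.r_[res(p),1e-4*np.array(p[7:])],np.array(L0)+[0]*13+[k]) for k in(0,np.pi,1.57,-1.57)),key=lambda s:s.cost)
  File "fk.py", line 28, in <genexpr>
    return min((least_squares(lambda p:np.r_[res(p),1e-4*np.array(p[7:])],np.array(L0)+[0]*13+[k]) for k in(0,np.pi,1.57,-1.57)),key=lambda s:s.cost)
                                                                          ~~~~~~~~~~~~^~~~~~~
ValueError: operands could not be broadcast together with shapes (14,) (13,)
```

```bash
sed -i 's/+\[0\]\*13+\[k\])/+np.r_[np.zeros(13),k])/' fk.py; python3 fk.py
```

```text
0.00017643262233299394 [ 2.1920e-01  4.4730e-01  6.4000e-03  5.2550e-01 -1.9500e-02  3.1700e-01
  4.3100e-02  4.3100e-02  0.0000e+00  2.8700e-02  9.0000e-03 -4.7000e-03
  4.0000e-04 -1.5023e+00]
[0.00338716 0.00454285 0.00689913 0.00430341 0.00354134 0.00625955
 0.00300153]
```

```bash
cat > sim.py <<'E'
from fk import *
p=np.load("p.npy")
lo=np.array([-2.6,-.5,-1.47,.16,-1.27,.06,-2.6])+.003;hi=np.array([2.6,2.12,1.34,2.42,4.41,2.06,2.6])-.003
vm=np.array([2.22,2.22,2.79,2.79,3.14,3.14,3.14])*.07
def err(q,t,M,w):
    T,N=fk(q,p);return np.r_[t-T,w*R.from_matrix(M@N.T).as_rotvec()]
def jac(q,t,M,w):
    e=err(q,t,M,w);return np.array([(e-err(q+1e-5*np.eye(7)[i],t,M,w))/1e-5 for i in range(7)]).T
def solve(q,t,M,mode,w,lam=.02,n=30):
    if mode=="opt":
        return least_squares(lambda x:np.r_[err(x,t,M,w),1e-3*(x-q)],np.clip(q,lo+1e-6,hi-1e-6),bounds=(lo,hi)).x
    q0=q.copy()
    for _ in range(n):
        J=jac(q,t,M,w);e=err(q,t,M,w);q=np.clip(q+J.T@np.linalg.solve(J@J.T+lam**2*np.eye(6),e),lo,hi)
    return q
def run(q,rows,mode="dls",w=.3,**k):
    q=np.clip(q,lo,hi);t0,M0=fk(q,p);t,M=t0,M0
    for r in rows:
        r=np.array(r,float);tg=t0+M0@r[:3];Mg=M0@rot(r[3],[0,0,1])
        d=tg-t;d*=min(1,.05/max(1e-9,np.linalg.norm(d)));v=R.from_matrix(Mg@M.T).as_rotvec();v=v*min(1,.15/max(1e-9,np.linalg.norm(v)))
        qn=solve(q,t+d,R.from_rotvec(v).as_matrix()@M,mode,w,**k)
        q=q+(qn-q)*min(1,(vm/np.maximum(1e-9,abs(qn-q))).min());t,M=fk(q,p)
    return q,t,M
if __name__=="__main__":
    q2,q5,q6=[np.array(D[i][0]) for i in(1,4,5)]
    for mode in("dls","opt"):
      for w in(.1,.3,1):
        q,t,M=run(q2,[[.004,-.006,0,1.7]]*12,mode,w);a=(t.round(3),M[:,2].round(3),q.round(2))
        q,t,M=run(q,[[0,0,.06,.804]]*7,mode,w);print(mode,w,"turn",a,q.round(2),t.round(3),M[:,2].round(3))
        q,t,M=run(q6,[[.31,.175,-.05,0]]*7,mode,w);print("   out",q.round(2),t.round(3),M[:,2].round(3))
        q,t,M=run(q5,[[0,0,-.05,0],[.02,.03,-.1,0]]+[[.34,.56,-.2,0]]*10,mode,w);print("   trav",q.round(2),t.round(3))
E
python3 sim.py
```

```text
dls 0.1 turn (array([0.522, 0.304, 0.248]), array([-0.057, -0.019, -0.998]), array([-1.27,  0.47,  0.96,  1.44, -0.38,  1.49, -2.6 ])) [-1.39  0.83  1.34  1.5  -0.82  1.64 -2.6 ] [0.505 0.322 0.17 ] [-0.178  0.015 -0.984]
   out [ 0.74  1.29  0.96  0.16 -1.06  1.96 -1.53] [ 0.579 -0.611  0.148] [-0.042  0.22  -0.975]
   trav [-0.08  0.79  1.1   1.04 -0.68  1.8  -1.24] [ 0.609 -0.323  0.286]
dls 0.3 turn (array([0.522, 0.303, 0.247]), array([-0.057, -0.021, -0.998]), array([-1.27,  0.47,  0.97,  1.44, -0.38,  1.49, -2.6 ])) [-1.39  0.84  1.34  1.5  -0.82  1.64 -2.6 ] [0.504 0.322 0.169] [-0.179  0.008 -0.984]
   out [ 0.81  1.43  0.76  0.16 -0.93  2.06 -1.7 ] [ 0.525 -0.592  0.044] [-0.141  0.446 -0.884]
   trav [-0.08  0.79  1.1   1.04 -0.68  1.8  -1.24] [ 0.609 -0.323  0.286]
dls 1 turn (array([0.522, 0.303, 0.247]), array([-0.057, -0.022, -0.998]), array([-1.27,  0.47,  0.97,  1.44, -0.38,  1.49, -2.6 ])) [-1.39  0.84  1.34  1.5  -0.82  1.64 -2.6 ] [0.504 0.322 0.169] [-0.179  0.008 -0.984]
   out [ 0.78  1.42  0.72  0.16 -0.86  2.06 -1.67] [ 0.539 -0.579  0.046] [-0.173  0.428 -0.
[... 559 characters left out ...]
1.26,  0.5 ,  0.97,  1.43, -0.4 ,  1.52, -2.6 ])) [-1.3   0.8   1.34  1.54 -0.88  1.63 -2.6 ] [0.526 0.284 0.172] [-0.177  0.128 -0.976]
   out [ 0.5   1.16  1.31  0.16 -1.27  1.94 -1.39] [ 0.694 -0.495  0.274] [-0.003  0.01  -1.   ]
   trav [-0.08  0.79  1.11  1.04 -0.69  1.8  -1.24] [ 0.609 -0.323  0.286]
opt 1 turn (array([0.522, 0.302, 0.244]), array([-0.083, -0.029, -0.996]), array([-1.26,  0.5 ,  0.97,  1.43, -0.4 ,  1.52, -2.6 ])) [-1.11  0.96  1.34  1.75 -0.94  1.37 -2.6 ] [0.564 0.093 0.03 ] [-0.084  0.009 -0.996]
   out [ 0.5   1.18  1.31  0.16 -1.27  2.04 -1.39] [ 0.672 -0.477  0.262] [-0.096  0.076 -0.992]
   trav [-0.08  0.79  1.11  1.04 -0.69  1.8  -1.24] [ 0.609 -0.323  0.286]
```

```bash
cat > s2.py <<'E'
from sim import *
q6,q7=np.array(D[5][0]),np.array(D[6][0])
for w in(.5,.7,1):
    q,t,M=run(q6,[[.31,.175,-.05,0]]*7,"opt",w);print(w,"out",q.round(2),t.round(3),M[:,2].round(3))
    for name,d in(("radial",[.8,-.6,0]),("rad+z",[.7,-.5,.5]),("rad-z",[.7,-.5,-.5])):
        q=q7
        for i in range(12):
            _,M=fk(q,p);q,t,M=run(q,[[*(M.T@np.array(d)*.05),0]],"opt",w)
            if i%3==2:print(name,i,t.round(3),M[:,2].round(3))
E
python3 s2.py
```

```text
0.5 out [ 0.5   1.17  1.31  0.16 -1.27  2.01 -1.39] [ 0.679 -0.482  0.266] [-0.067  0.055 -0.996]
radial 2 [ 0.701 -0.509  0.233] [-0.016  0.    -1.   ]
radial 5 [ 0.74  -0.541  0.199] [ 0.084 -0.073 -0.994]
radial 8 [ 0.78  -0.572  0.17 ] [ 0.187 -0.148 -0.971]
radial 11 [ 0.819 -0.603  0.144] [ 0.288 -0.222 -0.932]
rad+z 2 [ 0.682 -0.492  0.3  ] [-0.013 -0.002 -1.   ]
rad+z 5 [ 0.704 -0.507  0.326] [ 0.09  -0.076 -0.993]
rad+z 8 [ 0.728 -0.525  0.351] [ 0.194 -0.151 -0.969]
rad+z 11 [ 0.756 -0.544  0.374] [ 0.297 -0.225 -0.928]
rad-z 2 [ 0.71  -0.512  0.173] [-0.045  0.021 -0.999]
rad-z 5 [ 0.752 -0.542  0.081] [ 0.033 -0.035 -0.999]
rad-z 8 [ 0.79  -0.568 -0.005] [ 0.119 -0.096 -0.988]
rad-z 11 [ 0.823 -0.592 -0.084] [ 0.209 -0.16  -0.965]
0.7 out [ 0.5   1.18  1.31  0.16 -1.27  2.03 -1.39] [ 0.675 -0.478  0.264] [-0.086  0.069 -0.994]
radial 2 [ 0.69  -0.501  0.229] [-0.058  0.03  -0.998]
radial 5 [ 0.716 -0.523  0.191] [-0.    -0.012 -1.   ]
radial 8 [ 0.741 -0.544  0.157] [ 0.06  -0.056 -0.997]
radial 11 [ 0.766 -0.565  0.128] [ 0.121 -0.101 -0.988]
rad+z 2 [ 0.671 -0.484  0.29
[... 456 characters left out ...]
[ 0.672 -0.477  0.262] [-0.096  0.076 -0.992]
radial 2 [ 0.683 -0.496  0.226] [-0.084  0.049 -0.995]
radial 5 [ 0.701 -0.512  0.186] [-0.054  0.027 -0.998]
radial 8 [ 0.717 -0.527  0.151] [-0.023  0.005 -1.   ]
radial 11 [ 0.732 -0.54   0.12 ] [ 0.009 -0.019 -1.   ]
rad+z 2 [ 0.664 -0.479  0.292] [-0.083  0.049 -0.995]
rad+z 5 [ 0.666 -0.48   0.31 ] [-0.054  0.028 -0.998]
rad+z 8 [ 0.669 -0.482  0.326] [-0.025  0.007 -1.   ]
rad+z 11 [ 0.673 -0.484  0.339] [ 0.005 -0.015 -1.   ]
rad-z 2 [ 0.697 -0.503  0.168] [-0.092  0.055 -0.994]
rad-z 5 [ 0.722 -0.52   0.073] [-0.068  0.038 -0.997]
rad-z 8 [ 0.739 -0.532 -0.014] [-0.041  0.019 -0.999]
rad-z 11 [ 0.751 -0.541 -0.093] [-0.012 -0.002 -1.   ]
```

In the tool's units: 0.039 m / 0.8 = 0.0488, -0.03 m / 0.8 = -0.0375.

```bash
python3 -m jog '{"x": [0.0488],"y": [0.0063],"z": [-0.0375],"turn": [0],"aperture": [0.06]}' >/dev/null; python3 -m jog '{"x": [0.0488],"y": [0.0063],"z": [-0.0375],"turn": [0],"aperture": [0.06]}'>/dev/null;python3 -m jog '{"x": [0.0488],"y": [0.0063],"z": [-0.0375],"turn": [0],"aperture": [0.06]}'>/dev/null; python3 -m jog '{"x": [0.0488],"y": [0.0063],"z": [-0.0375],"turn": [0],"aperture": [0.06]}'; python3 st.py
```

```text
time: 8.35
ee_pos: [0.667, -0.4668, 0.3363]
eef_rot: [0.972, -0.234, -0.025, -0.014]
ft_force: [-0.3, -0.1, 1.0]
width: 0.0599
grip_force: 0.0
[ 0.489  1.097  1.338  0.161 -1.267  2.058 -1.384] [ 0.667  -0.4668  0.3363]
[[ 0.889 -0.455 -0.042]
 [-0.454 -0.89   0.038]
 [-0.055 -0.015 -0.998]] yaw -0.472
```

In the tool's units: 0.04 m / 0.8 = 0.05, -0.027 m / 0.8 = -0.0338.

```bash
python3 -m jog '{"x": [0.05],"y": [0.0138],"z": [-0.0338],"turn": [0],"aperture": [0.06]}' >/dev/null; python3 -m jog '{"x": [0.05],"y": [0.0138],"z": [-0.0338],"turn": [0],"aperture": [0.06]}'>/dev/null;python3 -m jog '{"x": [0],"y": [0],"z": [0],"turn": [0],"aperture": [0.06]}'; python3 st.py
```

```text
time: 8.65
ee_pos: [0.6569, -0.4764, 0.3596]
eef_rot: [0.972, -0.236, -0.011, -0.01]
ft_force: [-0.5, -0.9, -0.4]
width: 0.0601
grip_force: 0.0
[ 0.504  1.068  1.339  0.162 -1.267  2.058 -1.372] [ 0.6569 -0.4764  0.3596]
[[ 0.888 -0.459 -0.017]
 [-0.459 -0.888  0.024]
 [-0.026 -0.014 -1.   ]] yaw -0.477
```

In the tool's units: 0.036 m / 0.8 = 0.045, -0.02 m / 0.8 = -0.025.

```bash
python3 -m jog '{"x": [0.045],"y": [0.0313],"z": [-0.025],"turn": [0],"aperture": [0.06]}' >/dev/null; python3 -m jog '{"x": [0.045],"y": [0.0313],"z": [-0.025],"turn": [0],"aperture": [0.06]}'>/dev/null;python3 -m jog '{"x": [0],"y": [0],"z": [0],"turn": [0],"aperture": [0.06]}'; python3 st.py
```

```text
time: 8.95
ee_pos: [0.6311, -0.507, 0.3733]
eef_rot: [0.971, -0.239, -0.003, -0.008]
ft_force: [0.4, -0.3, -0.9]
width: 0.0596
grip_force: 0.0
[ 0.552  1.051  1.339  0.164 -1.266  2.058 -1.327] [ 0.6311 -0.507   0.3733]
[[ 0.886 -0.464 -0.001]
 [-0.464 -0.886  0.016]
 [-0.009 -0.014 -1.   ]] yaw -0.482
```

```bash
cat > s3.py <<'E'
from sim import *
def go(q,pos,turn,w=.8,tag=""):
    for _ in range(9):
        t,M=fk(q,p);d=np.array(pos)-t
        if np.linalg.norm(d)<.002 and abs(turn)<.005: break
        n=min(12,int(max(np.linalg.norm(d)/.05,abs(turn)/.15))+1)
        tt=np.clip(turn,-.15*n,.15*n)
        q,t2,M2=run(q,[[*(M.T@d),tt]]*n,"opt",w)
        done=R.from_matrix(M.T@M2).as_rotvec()[2];turn-=done
    print(tag,q.round(2),t2.round(3),"tilt",M2[:2,2].round(3),"yaw",np.arctan2(M2[1,0],M2[0,0]).round(3),"turnleft",round(turn,3));return q
if __name__=="__main__":
    q=np.array([.552,1.051,1.339,.164,-1.266,2.058,-1.327]);t,M=fk(q,p);print(t,M[:,2])
    q=go(q,[.55,-.2,.35],0,tag="a");q=go(q,[.518,.3055,.25],-1.507,tag="jar");q=go(q,[.518,.3055,.092],0,tag="low");q=go(q,[.518,.3055,.25],0,tag="up")
    q=go(q,[.5596,-.2089,.25],-1.62,tag="sh");q=go(q,[.5596,-.2089,.121],0,tag="in");q=go(q,[.5596,-.2089,.121],1.65,tag="twist")
E
python3 s3.py
```

```text
[ 0.62595589 -0.50660961  0.37013325] [-0.01096323  0.00399793 -0.99993191]
a [-0.6   0.51  1.34  1.36 -0.5   1.66 -1.38] [ 0.55 -0.2   0.35] tilt [-0.009  0.005] yaw -0.476 turnleft 0.0
jar [-1.32  0.42  0.98  1.49 -0.36  1.43 -0.86] [0.518 0.305 0.25 ] tilt [-0.009  0.005] yaw 1.031 turnleft 0.0
low [-1.27  0.54  0.9   1.67 -0.47  1.17 -0.78] [0.518 0.306 0.092] tilt [-0.009  0.005] yaw 1.031 turnleft -0.0
up [-1.32  0.42  0.98  1.49 -0.36  1.43 -0.86] [0.518 0.305 0.25 ] tilt [-0.009  0.005] yaw 1.031 turnleft 0.0
sh [-0.37  0.38  0.87  1.49 -0.29  1.42  1.6 ] [ 0.56  -0.209  0.25 ] tilt [-0.009  0.005] yaw 2.651 turnleft -0.0
in [-0.34  0.47  0.82  1.65 -0.37  1.2   1.65] [ 0.56  -0.209  0.121] tilt [-0.009  0.005] yaw 2.651 turnleft -0.0
twist [-0.54  0.64  1.17  1.66 -0.62  1.28  0.19] [ 0.56  -0.209  0.121] tilt [-0.009  0.005] yaw 1.001 turnleft 0.0
```

Units first: shifts go in shares of 0.8 m and turns go in shares of pi rad. So -0.666 m / 0.8 = -0.8325, -0.476 m / 0.8 = -0.595, -1.5 rad / 3.1416 = -0.4775.

```bash
python3 -m jog '{"x": [-0.595,-0.595,-0.595,-0.595,-0.595,-0.595,-0.595,-0.595,-0.595,-0.595,-0.595,-0.595],"y": [-0.8325,-0.8325,-0.8325,-0.8325,-0.8325,-0.8325,-0.8325,-0.8325,-0.8325,-0.8325,-0.8325,-0.8325],"z": [0.1825,0.1825,0.1825,0.1825,0.1825,0.1825,0.1825,0.1825,0.1825,0.1825,0.1825,0.1825],"turn": [-0.4775,-0.4775,-0.4775,-0.4775,-0.4775,-0.4775,-0.4775,-0.4775,-0.4775,-0.4775,-0.4775,-0.4775],"aperture": [0.06,0.06,0.06,0.06,0.06,0.06,0.06,0.06,0.06,0.06,0.06,0.06]}'; python3 st.py; python3 -c "
from h import *
print(tool(np.array([.518,.3055,.22])-r.read_state()['ee_pos']))"
```

```text
time: 10.15
ee_pos: [0.562, 0.019, 0.2923]
eef_rot: [0.87, 0.492, 0.003, -0.008]
ft_force: [1.2, 0.5, 0.5]
width: 0.0599
grip_force: 0.0
[-1.122  0.361  1.31   1.565 -0.366  1.491 -0.337] [0.562  0.019  0.2923]
[[ 0.515  0.857 -0.002]
 [ 0.857 -0.515  0.018]
 [ 0.014 -0.011 -1.   ]] yaw 1.03
[ 0.22185346 -0.1845131   0.07737232]
```

In the tool's units: 0.222 m / 0.8 = 0.2775, -0.184 m / 0.8 = -0.23.

```bash
python3 -m jog '{"x": [0.2775,0.2775,0.2775,0.2775,0.2775,0.2775,0.2775,0.2775],"y": [-0.23,-0.23,-0.23,-0.23,-0.23,-0.23,-0.23,-0.23],"z": [0.0963,0.0963,0.0963,0.0963,0.0963,0.0963,0.0963,0.0963],"turn": [0,0,0,0,0,0,0,0],"aperture": [0.06,0.06,0.06,0.06,0.06,0.06,0.06,0.06]}'; python3 st.py; python3 -c "
from j import *
c=snap('wrist','w4');jar(c,np.array([.518,.305]))"
```

```text
time: 10.95
ee_pos: [0.5204, 0.3043, 0.22]
eef_rot: [0.871, 0.491, 0.003, -0.007]
ft_force: [0.2, -0.5, -0.2]
width: 0.06
grip_force: 0.0
[-1.466  0.507  1.201  1.578 -0.495  1.387 -0.761] [0.5204 0.3043 0.22  ]
[[ 0.518  0.855 -0.002]
 [ 0.855 -0.518  0.015]
 [ 0.012 -0.01  -1.   ]] yaw 1.026
stripe 105 [0.5176 0.306 ] (517.075439453125, 304.67376708984375) (33.354225158691406, 3.0343801975250244) yaw 1.004
blue [ 225  161   52   53 1925] [0.519  0.3071 0.09  ]
```

View pics/w4.png

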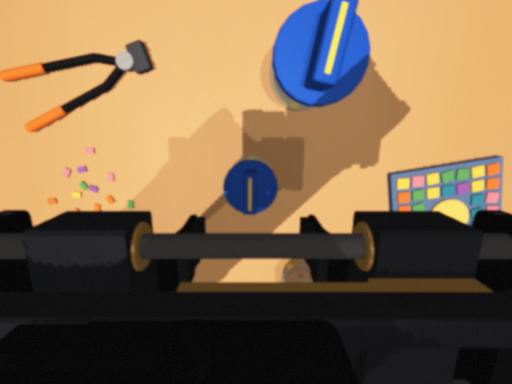

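The small jar's wing is at (250,193) and lines up vertically with the fingers. The large jar is clear at (322,55). I'll descend and grip.

In the tool's units: 0.127 m / 0.8 = 0.1588, 0.118 m / 0.8 = 0.1475.

```bash
python3 -m jog '{"x": [-0.0013,-0.0013,-0.0013,-0.0013,-0.0013,-0.0013],"y": [-0.0038,-0.0038,-0.0038,-0.0038,-0.0038,-0.0038],"z": [0.05,0.0938,0.125,0.1475,0.1588,0.1588],"turn": [0,0,0,0,0,0],"aperture": [0.05,0.05,0.05,0.05,0.05,0.05]}'; python3 -m jog '{"x": [0,0,0,0,0,0],"y": [0,0,0,0,0,0],"z": [0,0,0,0,0,0],"turn": [0,0,0,0,0,0],"aperture": [0,0,0,0,0,0]}' 40; python3 st.py
```

```text
time: 11.6
ee_pos: [0.5177, 0.3057, 0.0934]
eef_rot: [0.872, 0.489, 0.003, -0.008]
ft_force: [-0.5, -0.4, 0.0]
width: 0.05
grip_force: 0.0
time: 12.2
ee_pos: [0.5176, 0.3065, 0.0938]
eef_rot: [0.872, 0.49, 0.003, -0.008]
ft_force: [0.3, 0.3, 0.1]
width: 0.0136
grip_force: 40.0
[-1.406  0.615  1.089  1.725 -0.607  1.17  -0.69 ] [0.5176 0.3065 0.0938]
[[ 0.52   0.854 -0.002]
 [ 0.854 -0.52   0.017]
 [ 0.014 -0.01  -1.   ]] yaw 1.024
```

In the tool's units: -0.16 m / 0.8 = -0.2, -0.13 m / 0.8 = -0.1625.

```bash
python3 -m jog '{"x": [0,0,0,0,0,0,0],"y": [0,0,0,0,0,0,0],"z": [-0.025,-0.0625,-0.1125,-0.1625,-0.2,-0.2,-0.2],"turn": [0,0,0,0,0,0,0],"aperture": [0,0,0,0,0,0,0]}'; python3 -c "
from h import *
s=r.read_state();print(tool(np.array([.5596,-.2089,.25])-s['ee_pos']))
from j import *
c=snap('wrist','w5');jar(c,s['ee_pos'][:2],s['ee_pos'][2]+.023)"
```

```text
time: 12.9
ee_pos: [0.5177, 0.3039, 0.2534]
eef_rot: [0.872, 0.49, 0.003, -0.008]
ft_force: [-0.4, 0.1, -2.3]
width: 0.0139
grip_force: 40.0
[-0.41624224  0.30237553 -0.00560266]
stripe 71 [0.5242 0.3131] (524.4111328125, 312.9059143066406) (7.557038307189941, 2.739630937576294) yaw 1.022
stripe 286 [0.5    0.3133] (500.31787109375, 313.6386413574219) (28.968704223632812, 4.497866153717041) yaw 0.985
stripe 292 [0.5357 0.292 ] (535.731201171875, 292.3365783691406) (28.8535213470459, 4.4870076179504395) yaw 1.067
stripe 95 [0.5117 0.2925] (511.6490478515625, 292.4678955078125) (11.854021072387695, 2.2913148403167725) yaw 1.021
blue [ 212  181   81   53 2685] [0.501  0.2785 0.09  ]
```

The jar is held and lifts cleanly. Its axis is offset about 1.5 mm toward the tool's -x. Next I'll carry it over to the shaker and turn it.

In the tool's units: -0.419 m / 0.8 = -0.5238, 0.301 m / 0.8 = 0.3763, -1.62 rad / 3.1416 = -0.5157.

```bash
python3 -m jog '{"x": [-0.5238,-0.5238,-0.5238,-0.5238,-0.5238,-0.5238,-0.5238,-0.5238,-0.5238,-0.5238,-0.5238,-0.5238],"y": [0.3763,0.3763,0.3763,0.3763,0.3763,0.3763,0.3763,0.3763,0.3763,0.3763,0.3763,0.3763],"z": [-0.0075,-0.0075,-0.0075,-0.0075,-0.0075,-0.0075,-0.0075,-0.0075,-0.0075,-0.0075,-0.0075,-0.0075],"turn": [-0.5157,-0.5157,-0.5157,-0.5157,-0.5157,-0.5157,-0.5157,-0.5157,-0.5157,-0.5157,-0.5157,-0.5157],"aperture": [0,0,0,0,0,0,0,0,0,0,0,0]}'; python3 st.py; python3 -c "
from h import *
s=r.read_state();print(tool(np.array([.5567,-.2103,.21])-s['ee_pos']))"
```

```text
time: 14.15
ee_pos: [0.5542, -0.2178, 0.2492]
eef_rot: [0.248, 0.969, 0.006, -0.004]
ft_force: [-1.4, -0.7, -1.6]
width: 0.0139
grip_force: 40.0
[-0.459  0.376  0.998  1.536 -0.328  1.415  1.63 ] [ 0.5542 -0.2178  0.2492]
[[-0.877  0.481 -0.005]
 [ 0.481  0.877  0.014]
 [ 0.011  0.01  -1.   ]] yaw 2.64
[0.00096389 0.00737647 0.0393313 ]
```

In the tool's units: 0.04 m / 0.8 = 0.05, 0.02 m / 0.8 = 0.025.

```bash
python3 -m jog '{"x": [0,0,0,0],"y": [0,0,0,0],"z": [0.025,0.05,0.05,0.05],"turn": [0,0,0,0],"aperture": [0,0,0,0]}'; python3 st.py; python3 -c "
from h import *
s=r.read_state();print(tool(np.array([.5567,-.2103,.21])-s['ee_pos']))
M=R.from_quat(s['eef_rot']).as_matrix()
up=M@np.array([.014,-.010,-1]);foot=s['ee_pos']+M@np.array([-.0015,0,0])-.094*up/np.linalg.norm(up)
print('foot',foot)
c=snap('side','s5');im=c['img'];u,v=proj(c,[foot])[0].astype(int);print(u,v)
a=np.linspace(0,2*np.pi,72)
crop=cv2.resize(cv2.cvtColor(im,cv2.COLOR_RGB2BGR)[v-80:v+60,u-90:u+90],None,fx=4,fy=4,interpolation=cv2.INTER_CUBIC)
def dr(P,col):
    for x,y in (proj(c,P)-[u-90,v-80]+.5)*4: cv2.circle(crop,(int(x),int(y)),1,col,-1)
m=np.array([.5596,-.2089,.046])
dr(foot+.020*np.c_[np.cos(a),np.sin(a),0*a],(0,255,0));dr(m+.022*np.c_[np.cos(a),np.sin(a),0*a],(0,0,255))
cv2.imwrite('pics/s5c.png',crop)"
```

```text
time: 14.55
ee_pos: [0.5564, -0.2097, 0.2102]
eef_rot: [0.246, 0.969, 0.008, -0.004]
ft_force: [0.2, 0.6, -1.7]
width: 0.0136
grip_force: 40.0
[-0.462  0.399  0.979  1.595 -0.351  1.342  1.639] [ 0.5564 -0.2097  0.2102]
[[-0.879  0.477 -0.004]
 [ 0.477  0.879  0.017]
 [ 0.012  0.013 -1.   ]] yaw 2.644
[-0.00053534 -0.00040539  0.00017418]
foot [ 0.55897339 -0.2086135   0.11619343]
249 133
```

View pics/s5c.png

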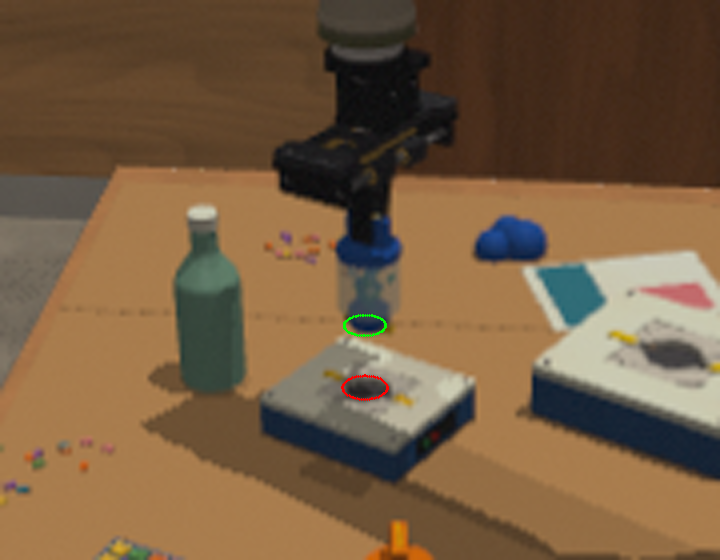

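The side view shows the foot ring at about (368,325), directly above the mouth ring at (366,387). Lugs and slots look aligned, so I'll descend gently.

In the tool's units: 0.073 m / 0.8 = 0.0913, 0.066 m / 0.8 = 0.0825.

```bash
python3 -m jog '{"x": [0,0,0,0,0,0],"y": [0,0,0,0,0,0],"z": [0.0375,0.0688,0.0825,0.0875,0.0913,0.0913],"turn": [0,0,0,0,0,0],"aperture": [0,0,0,0,0,0]}'; python3 -m jog '{"x": [0,0,0,0],"y": [0,0,0,0],"z": [0.0025,0.005,0.0075,0.0075],"turn": [0,0,0,0],"aperture": [0,0,0,0]}' 60; python3 st.py
```

```text
time: 15.2
ee_pos: [0.5572, -0.209, 0.1387]
eef_rot: [0.246, 0.969, 0.008, -0.002]
ft_force: [-0.4, -0.1, -2.5]
width: 0.0139
grip_force: 40.0
time: 15.6
ee_pos: [0.5569, -0.2087, 0.132]
eef_rot: [0.246, 0.969, 0.008, -0.003]
ft_force: [1.5, -0.0, -0.6]
width: 0.0138
grip_force: 60.0
[-0.428  0.469  0.932  1.69  -0.416  1.199  1.684] [ 0.5569 -0.2087  0.132 ]
[[-0.879  0.477 -0.002]
 [ 0.477  0.879  0.017]
 [ 0.009  0.014 -1.   ]] yaw 2.644
```

In the tool's units: 0.008 m / 0.8 = 0.01, 0.006 m / 0.8 = 0.0075.

```bash
python3 -m jog '{"x": [0,0,0,0],"y": [0,0,0,0],"z": [0.0038,0.0075,0.01,0.01],"turn": [0,0,0,0],"aperture": [0,0,0,0]}'; python3 -m jog '{"x": [0,0,0],"y": [0,0,0],"z": [0.0025,0.0038,0.0038],"turn": [0,0,0],"aperture": [0,0,0]}'; python3 st.py
```

```text
time: 16.0
ee_pos: [0.5571, -0.2088, 0.1243]
eef_rot: [0.246, 0.969, 0.008, -0.003]
ft_force: [-1.2, -0.4, 7.6]
width: 0.0135
grip_force: 60.0
time: 16.3
ee_pos: [0.5575, -0.2089, 0.1225]
eef_rot: [0.246, 0.969, 0.008, -0.002]
ft_force: [-3.5, 1.2, 17.0]
width: 0.0137
grip_force: 60.0
[-0.422  0.48   0.925  1.699 -0.427  1.181  1.692] [ 0.5575 -0.2089  0.1225]
[[-0.879  0.477  0.   ]
 [ 0.477  0.879  0.017]
 [ 0.008  0.015 -1.   ]] yaw 2.644
```

It's seated at the lower stop, with 17 N up on the tool and TCP z at 0.1225. Now the clockwise twist.

In the tool's units: -0.001 m / 0.8 = -0.0013, 0.8 rad / 3.1416 = 0.2546.

```bash
python3 -m jog '{"x": [0,0,0,0,-0.0013,-0.0013,-0.0013,-0.0013,-0.0013],"y": [0,0,0,0,0.0013,0.0013,0.0013,0.0013,0.0013],"z": [0,0,0,0,0,0,0,0,0],"turn": [0.0318,0.0637,0.0955,0.1273,0.1592,0.191,0.2228,0.2546,0.2546],"aperture": [0,0,0,0,0,0,0,0,0]}'; python3 st.py; python3 -c "
from h import *
print(r.read_state()['torque'])"
```

```text
time: 17.2
ee_pos: [0.5592, -0.2086, 0.1225]
eef_rot: [0.605, 0.796, 0.006, -0.005]
ft_force: [-1.4, 2.2, 15.5]
width: 0.0138
grip_force: 60.0
[-0.526  0.573  1.101  1.7   -0.555  1.222  0.984] [ 0.5592 -0.2086  0.1225]
[[-0.267  0.964  0.   ]
 [ 0.964  0.267  0.016]
 [ 0.015  0.005 -1.   ]] yaw 1.841
[0.3974471  0.54621404 0.19524403]
```

In the tool's units: 0.001 m / 0.8 = 0.0013, 0.76 rad / 3.1416 = 0.2419.

```bash
python3 -m jog '{"x": [0,0,0,0,0.0013,0.0013,0.0013,0.0013,0.0013],"y": [0,0,0.0013,0.0013,0.0013,0.0013,0.0013,0.0013,0.0013],"z": [0,0,0,0,0,0,0,0,0],"turn": [0.0318,0.0637,0.0955,0.1273,0.1592,0.191,0.2228,0.2419,0.2419],"aperture": [0,0,0,0,0,0,0,0,0]}'; python3 st.py; python3 -c "
from h import *
print(r.read_state()['torque'])"
```

```text
time: 18.1
ee_pos: [0.5601, -0.2081, 0.1225]
eef_rot: [0.857, 0.515, 0.004, -0.006]
ft_force: [-0.5, -0.9, 13.1]
width: 0.0137
grip_force: 60.0
[-0.596  0.683  1.251  1.701 -0.69   1.278  0.321] [ 0.5601 -0.2081  0.1225]
[[ 0.47   0.883  0.001]
 [ 0.883 -0.47   0.014]
 [ 0.013 -0.006 -1.   ]] yaw 1.082
[-0.25032561 -0.13811911  0.22444258]
```

In the tool's units: 0.001 m / 0.8 = 0.0013, 0.1 rad / 3.1416 = 0.0318.

```bash
python3 -m jog '{"x": [0,0,0,0,0],"y": [0,0,0,0,0],"z": [0,0.0013,0.0013,0.0013,0.0013],"turn": [0.0127,0.0255,0.0318,0.0318,0.0318],"aperture": [0,0,0,0,0]}'; python3 st.py; python3 -c "
from h import *
print(r.read_state()['torque'])
c=snap('side','s6');im=cv2.cvtColor(c['img'],cv2.COLOR_RGB2BGR)
cv2.imwrite('pics/s6c.png',cv2.resize(im[60:260,150:350],None,fx=3,fy=3,interpolation=cv2.INTER_CUBIC))"
```

```text
time: 18.6
ee_pos: [0.5604, -0.2082, 0.1224]
eef_rot: [0.881, 0.473, 0.004, -0.006]
ft_force: [-1.5, -0.4, 20.2]
width: 0.0134
grip_force: 60.2
[-0.6    0.694  1.263  1.702 -0.703  1.283  0.233] [ 0.5604 -0.2082  0.1224]
[[ 0.553  0.833  0.002]
 [ 0.833 -0.553  0.014]
 [ 0.013 -0.006 -1.   ]] yaw 0.984
[-0.00814232  0.26579694  0.49360951]
```

View pics/s6c.png

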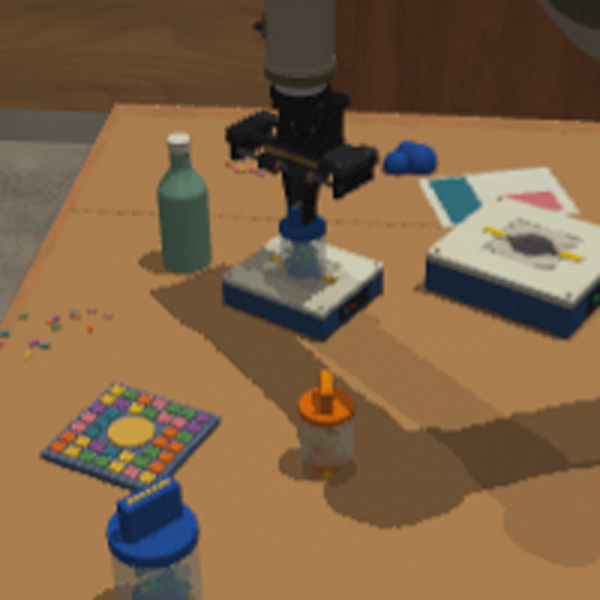

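The jar is seated in the small shaker at (303,260), and the orange jar, plaque and flask look undisturbed; the nippers lie outside this crop. Torque rose to 0.49 N m, above the spring's 0.24, so the drive is at its stop. The 20 N push shows the disc is fully down.

```bash
python3 -c "
from bench import r
print(r.close_job())"
```

```text
the job is handed in; nothing more can be done
None
```

I handed the job in with the blue-lidded jar gripped at 60 N, pushed down to the disc's stop and twisted clockwise until it stopped, at 18.6 s of the 48 s. A wrong turn direction early on briefly put joint 7 at its -2.6 limit (it read -2.602), and since the close call returned no verdict, I don't know whether that counts against the run.

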